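# Slide the last tall bottle into the rack

## Robot

A 6-joint arm with a two-finger parallel gripper is mounted at the origin on the work surface; the furniture and walls round the work are solid. World frame = base frame: x ahead of the robot, y to its left, z up, the work surface at z = 0. Lengths are in m, angles in rad, forces in N, time in s.
With the tool pointing down it reaches from about 0.35 to 0.975 m from the base axis. Payload 4.9 kg.
Tool frame: the origin (TCP) lies at the very end of the fingers, on their centre line; the grasp point (between the pads) lies 19 mm behind it; z points along the fingers, y is the line along which they close (so a half turn about z gives the same grasp; the last joint's range is limited). The gripper opens to 85 mm and grips with 20 to 120 N. Pads are 22 mm wide; open, the fingers measure 114 mm over their backs; the gripper's body (76 mm by 85 mm) begins 54 mm behind the grasp point. The pads swing forward as they close: fully open they stand 13 mm farther back than shut.
Start: joints at [-1.344, 0.053, 1.613, -0, 1.476, -0.119], TCP at [0.212, -0.588, 0.231] pointing down, gripper open.
Joint ranges: [-3.01, 3.01], [-1.01, 2.22], [0.06, 2.58], [-1.02, 4.17], [0.09, 2.62], [-3.14, 3.14]. Speed limits (rad/s): [2.57, 2.57, 3.14, 3.14, 3.14, 3.14].

## Interface

Orientations are given as a rotation vector (axis times angle).
In Python, from station import get_obs, get_image, finish_job gives the robot as it stands. The module is installed in compiled form; this text tells all that it offers.
- The arm moves only by the tool carry_out, never from a script. Its argument "rows" is a list of rows, each a list of 7 numbers: the turn, a rotation vector about the tool's x, y, z as a fraction of full scale, then the shift along the tool's x, y, z as a fraction of full scale, then the closure, from -1 (fully open) to 1 (shut). A call has 1 to 5 rows; each row is the pose to reach, as a shift and turn from the pose commanded when the call began, along the tool's axes at that moment, turning the shorter way round; what a row does not reach only later rows make up. Full scale, the value 1, is 300 mm for a shift and pi rad for a turn. A row lasts 1/10 s, in which the tool goes at most 50 mm and 8.59 degrees, less where a joint would pass 70% of its speed; a pose out of reach is approached as far as the arm can. A call with a number of a shift or a turn outside -1 to 1 is refused whole. A call with a gripper value outside its range is refused whole. The fingers move at their own pace and stop on an object; "force" is the grip in N (left out, the last holds). Time passes only in rows, so rows that repeat a pose let the fingers close. It gives the time, the measured TCP pose, the force, the opening and the grip force at its end, in the units of the state.
- get_obs(): the state, without advancing time (a new reading comes with each control period).
- get_image(name): name is "scene" or "top"; returns a dict with "img" (400x640x3 uint8, blue, green, red), "mtx" (3x3 intrinsics, pixels), "D" ([k1, k2, p1, p2, k3] as OpenCV has them; the pictures are not rectified), "R" (3x3) and "t" (3): a world point X has camera coordinates R X + t. Camera axes: x right, y down, z forward; pixel columns grow to the right and rows downward; lengths in m; the calibration is good to about 2 mm. A picture is of the moment at which its call begins. There is no depth.
- finish_job(): hands the job in; it is judged then, once.
The state is a dict: "t": time; "q": joint angles; "dq": joint speeds; "effort": joint torques, N m; "tool_pos": TCP position; "tool_rot": TCP orientation; "contact_force": force on the tool from outside, world axes, zero at the start; "wrist_torque": the same for the moment, N m; "opening": finger opening in m; "grip_force": force on a finger pad.
Only numpy, scipy, OpenCV 4.12 (cv2) and the standard library are available. Lean on these libraries where they do the work, as an engineer would, in place of code of your own. Each camera call takes 0.05 s, during which the arm holds its last target. There are 200 camera calls.

## Task

Push the tall bottle that stands alone on the table into the empty bay of the wooden bottle rack until it rests against the rack's backboard. It tips easily, so push it gently low on its body and let it slide upright over the table: do not lift it or tip it. Leave everything else standing where it is.

Things in the scene. Friction and masses are not known exactly. Their poses are not given: they have to be found in the camera images.
- tall_bottle: the bottle to push: tall dark green round bottle, 58 mm diameter, 200 mm tall, about 0.4 kg, standing alone on the open table in front of the rack. Origin: centre of its underside; z up along its axis.
- rack: fixed plywood rack at the back, no floor: 3 bays open to robot and top, centre lines at its y = -86, 0, +86 mm, 78 mm wide inside; dividers 8 mm thick, 45 mm high, front ends at x = -34 mm; backboard 75 mm high, face at x = +29.5 mm. Origin: on the table, at the axis of a bottle in the middle bay touching the backboard. x points into the bays (away from the robot), y left, z up.
- place_card: flat round paper disc, 48 mm across, under 1 mm thick and no obstacle, fixed on the table in the one empty bay (which bay varies). Origin: its centre, on the bay's centre line, 3 mm in front of where a bottle's axis lies when it touches the backboard.
- rack_bottle_a: a bottle of the same kind (58 mm diameter, 200 mm tall) already standing in one bay; leave it. Origin: centre of its underside.
- rack_bottle_b: a bottle of the same kind (58 mm diameter, 200 mm tall) already standing in another bay; leave it. Origin: centre of its underside.
- short_bottle: bystander: shorter purple-capped bottle, 52 mm diameter, 150 mm tall, left of the rack. Origin: centre of its underside.
- can: bystander: slim drink can, 53 mm diameter, 134 mm tall, right of the rack's mouth. Origin: centre of its underside.
- round_tin: bystander: round food tin, 57 mm diameter, 72 mm tall, right of the rack. Origin: centre of its underside.

How it is judged:
By the outcome, as a careful person would: the job done as asked, in the order asked, and still so for the second after the job is handed in, with the robot touching nothing.
It also fails if it takes over 58 s, if anything falls off the work surface, if the arm or the gripper's body presses on something with over 40 N, if the wrist force passes 120 N, or if a joint passes its speed limit or range.

## Working session

There is one attempt and no reset: what is moved stays moved. The work goes in short steps, Python scripts to look and compute and a tool call to move; the robot and the scene stay as the last step left them, time stands still between calls to the robot, and variables do not carry over. Pictures are saved under pics/ and viewed, at most 10 in all, crops included, and the job is handed in when it is done.

Besides the shell and the picture viewer there is one more tool, called after "Request:" as name(argument=value, ...), one argument or row to a line, values as JSON. carry_out: Moves the arm, as the interface text tells. Shift numbers are shares of 300 mm and turn numbers shares of pi rad, none past 1 either way. Its arguments: {"type":"object","properties":{"rows":{"type":"array"},"force":{"type":"number"}},"required":["rows"]}

```bash
mkdir -p pics; python3 - <<'E'
from station import *
import cv2,numpy as np
o=get_obs();print({k:np.round(v,3) for k,v in o.items()})
for n in("scene","top"):
    d=get_image(n);cv2.imwrite(f"pics/{n}0.png",d["img"]);print(n,d["mtx"].round(1).tolist(),d["D"],(-d["R"].T@d["t"]).round(3),d["R"].round(2).tolist())
E
```

```text
{'t': np.float64(0.0), 'q': array([-1.344,  0.053,  1.614,  0.   ,  1.476, -0.119]), 'dq': array([0.   , 0.001, 0.001, 0.001, 0.001, 0.001]), 'effort': array([ 0.0000e+00, -3.9367e+01, -3.7018e+01, -0.0000e+00,  7.0000e-03,
       -0.0000e+00]), 'tool_pos': array([ 0.212, -0.587,  0.23 ]), 'tool_rot': array([-3.093, -0.54 ,  0.   ]), 'contact_force': array([-0.146,  0.476,  0.76 ]), 'wrist_torque': array([-0.063, -0.024, -0.024]), 'grip_force': np.float64(0.0), 'opening': np.float64(0.085)}
scene [[418.6, 0.0, 317.0], [0.0, 418.6, 199.5], [0.0, 0.0, 1.0]] [-0.1029914  0.         0.         0.         0.       ] [1.007 0.45  0.848] [[-0.73, 0.68, -0.01], [0.54, 0.56, -0.63], [-0.42, -0.46, -0.78]]
top [[387.4, 0.0, 319.4], [0.0, 387.4, 202.6], [0.0, 0.0, 1.0]] [0.02016364 0.         0.         0.         0.        ] [0.254 0.155 0.82 ] [[-0.46, -0.89, 0.0], [-0.8, 0.42, -0.43], [0.38, -0.2, -0.9]]
```

View pics/scene0.png

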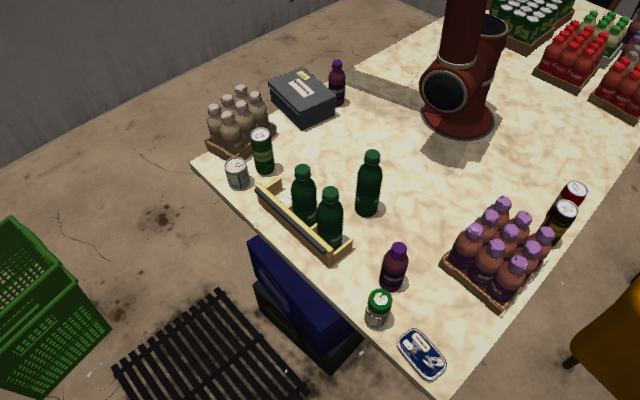

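View pics/top0.png

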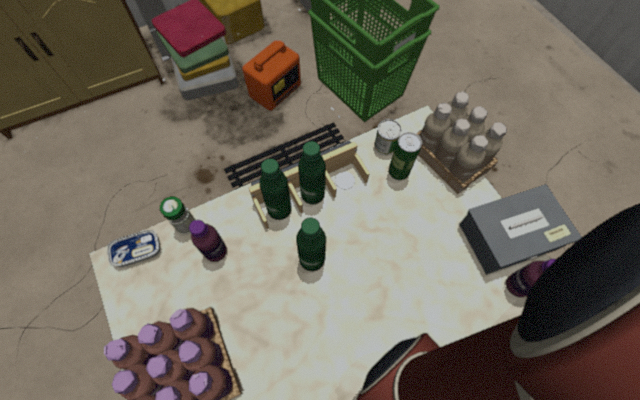

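The empty bay is the robot's right one: the white card is at top (345,178). The lone bottle is at top (311,245) and scene (369,185). The can stands at top (405,155). I'll zoom in on both views.

```bash
cat > h.py <<'E'
from station import *
import cv2,numpy as np
def ray(d,uv):
    p=cv2.undistortPoints(np.array([[uv]],float),d["mtx"],d["D"])[0,0]
    return -d["R"].T@d["t"], d["R"].T@np.array([p[0],p[1],1])
def onz(d,uv,z):
    c,r=ray(d,uv); return (c+r*(z-c[2])/r[2])[:2]
def proj(d,X):
    return cv2.projectPoints(np.array([X],float),cv2.Rodrigues(d["R"])[0],d["t"],d["mtx"],d["D"])[0].ravel()
E
python3 - <<'E'
import cv2
a=cv2.imread("pics/top0.png")[120:280,230:430];cv2.imwrite("pics/topc.png",cv2.resize(a,None,fx=3.75,fy=3.75,interpolation=2)[:600])
a=cv2.imread("pics/scene0.png")[120:270,220:420];cv2.imwrite("pics/scenec.png",cv2.resize(a,None,fx=4,fy=4,interpolation=2))
E
```

```text
(no output)
```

View pics/topc.png

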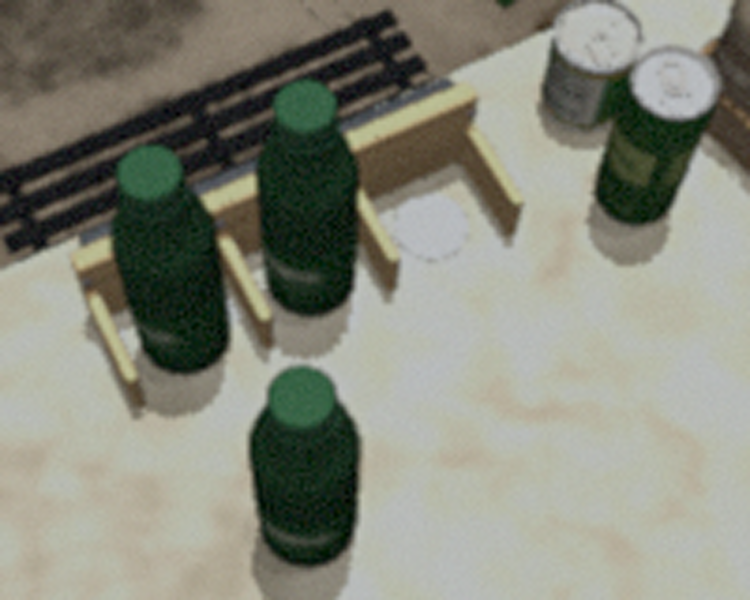

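View pics/scenec.png

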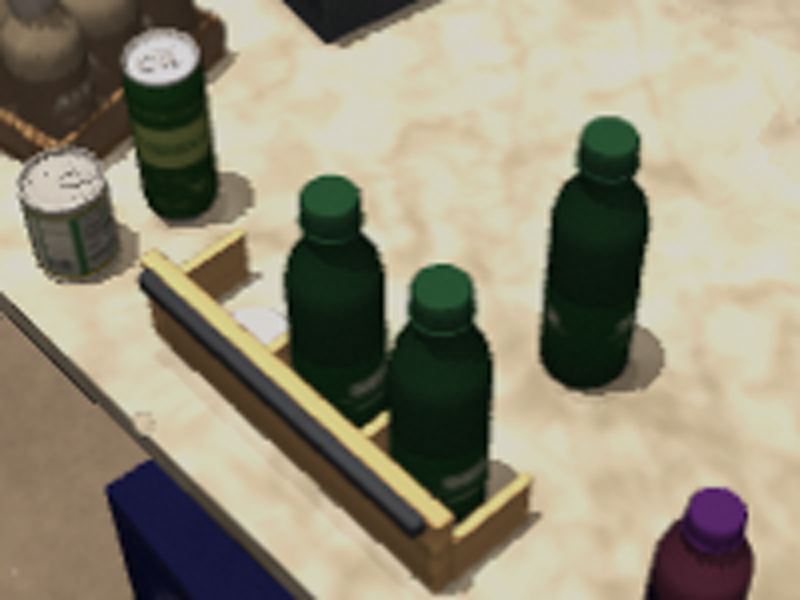

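The crops show the lone bottle's cap at topc (302,398), the card at topc (430,225), and the divider front tips at topc (134,382), (266,320), (393,262) and (516,205).

```bash
python3 - <<'E'
from h import *
T=get_image("top");S=get_image("scene")
t=lambda u,v:(230+u/3.75-.4,120+v/3.75-.4)
s=lambda u,v:(220+u/4-.4,120+v/4-.4)
for n,p in dict(lone=(302,398),a=(306,107),b=(150,173)).items(): print("top",n,onz(T,t(*p),.2).round(4))
for n,p in dict(lone=(610,138),a=(331,197),b=(442,287)).items(): print("scene",n,onz(S,s(*p),.2).round(4))
P=np.array([onz(T,t(*p),.045) for p in [(134,382),(266,320),(393,262),(516,205)]]);print("tips",P.round(4),np.linalg.norm(np.diff(P,axis=0),axis=1))
y=P[0]-P[3];y/=np.linalg.norm(y);x=np.array([y[1],-y[0]]);print("yaw",np.arctan2(x[1],x[0]))
o=P.mean(0)+.034*x;print("rack o",o,"target",o-.086*y)
print("tip scene",onz(S,s(244,238),.045),onz(S,s(528,482),.045))
# masks: card (top) , can lid
hsv=cv2.cvtColor(T["img"],cv2.COLOR_BGR2HSV)
print("card",onz(T,t(430,226),0.0),"can top",onz(T,t(675,83),.134),onz(S,s(162,57),.134),"tin",onz(T,t(597,38),.072))
# lone bottle base: lowest point of body
print("base front pt", onz(T,t(308,563),0), "scene", onz(S,s(585,387),0))
print("caps by mask")
for n,d in(("top",T),("scene",S)):
    h=cv2.cvtColor(d["img"],cv2.COLOR_BGR2HSV)
    m=cv2.inRange(h,(50,100,75),(85,255,255)); k,l,st,c=cv2.connectedComponentsWithStats(m)
    for i in range(1,k):
        if 60<st[i,4]<500: print(n,c[i].round(1),st[i].tolist(),onz(d,c[i],.2).round(4))
E
```

```text
top lone [0.4802 0.0535]
top a [ 0.6202 -0.0195]
top b [0.6211 0.0663]
scene lone [0.4846 0.0552]
scene a [ 0.6236 -0.017 ]
scene b [0.6244 0.0677]
tips [[ 0.5901  0.1097]
 [ 0.5905  0.0248]
 [ 0.5899 -0.0597]
 [ 0.5899 -0.1449]] [0.08489586 0.08451292 0.08526715]
yaw -0.0008557402987967056
rack o [ 0.62408508 -0.01752771] target [ 0.62401148 -0.10352768]
tip scene [ 0.59609388 -0.1407093 ] [0.59833884 0.1140443 ]
card [ 0.62138626 -0.1055032 ] can top [ 0.57803724 -0.22977846] [ 0.58119365 -0.22825504] tin [ 0.65790476 -0.23967387]
base front pt [0.46039932 0.06396245] scene [0.49830317 0.07051719]
caps by mask
top [344.3  33.8] [330, 22, 26, 22, 77] [ 0.8533 -0.2198]
top [343.  55.] [329, 45, 24, 21, 111] [ 0.7996 -0.187 ]
top [396.6  65. ] [388, 58, 19, 15, 62] [ 0.7228 -0.2742]
top [310.9 147.6] [303, 141, 16, 14, 158] [ 0.6215 -0.0194]
top [269.3 165.5] [261, 159, 17, 14, 176] [0.6218 0.0666]
top [171.3 206.9] [160, 197, 22, 19, 155] [0.6235 0.2535]
top [309.9 225.9] [302, 218, 17, 16, 203] [0.48  0.054]
scene [607.2  17.9] [600, 11, 16, 14, 86] [-0.6015  0.1684]
scene [620.6  23.3] [613, 16, 16, 15, 92] [-0.6065  0.2158]
scene [372.1 153.8] [366, 150, 13, 9, 86] [0.4839 0.0544]
scene [302.  168.5] [296, 164, 13, 10, 103] [ 0.6236 -0.0183]
scene [330.  191.3] [324, 186, 13, 11, 117] [0.6244 0.0675]
scene [ 41.7 309.8] [0, 269, 76, 84, 360] [ 1.1715 -0.0858]
scene [380.3 299. ] [369, 289, 23, 21, 227] [0.7271 0.2941]
scene [ 18.9 322. ] [0, 304, 39, 38, 143] [ 1.2138 -0.092 ]
scene [ 38.4 337.5] [20, 321, 37, 35, 61] [ 1.1961 -0.0405]
```

```bash
cat >> h.py <<'E'
from scipy.spatial.transform import Rotation as Ro
def pose(phi,tilt):
    # tool x reversed: x yaw = phi+180 deg, tilted so fingers point along heading phi
    a=np.radians(phi+180);x=np.array([np.cos(a),np.sin(a),0]);z=np.array([0,0,-1.])
    return Ro.from_matrix(np.c_[x,np.cross(z,x),z])*Ro.from_rotvec([0,-np.radians(tilt),0])
def row(p,phi=None,tilt=None):
    o=get_obs();R=Ro.from_rotvec(o["tool_rot"]);G=R if phi is None else pose(phi,tilt)
    print("row",((R.inv()*G).as_rotvec()/np.pi).round(3).tolist(),(R.inv().apply(np.array(p)-o["tool_pos"])/.3).round(3).tolist(),"pos",o["tool_pos"].round(4),"q",o["q"].round(2),"F",o["contact_force"].round(1),"op",o["opening"],"t",o["t"])
def cap():
    # lone bottle from cap centroids, both views
    for n in("top","scene"):
        d=get_image(n);m=cv2.inRange(cv2.cvtColor(d["img"],cv2.COLOR_BGR2HSV),(50,100,75),(85,255,255))
        k,l,st,c=cv2.connectedComponentsWithStats(m)
        print(n,[onz(d,c[i],.2).round(4).tolist() for i in range(1,k) if 30<st[i,4]<500 and .4<onz(d,c[i],.2)[0]<.66 and -.2<onz(d,c[i],.2)[1]<.1])
E
python3 - <<'E'
from h import *
T=get_image("top");S=get_image("scene")
print("short",onz(T,(198,228),.15),onz(S,(399,249),.15))
print("crate caps z.2?",[onz(T,p,.15).round(3).tolist() for p in[(187,316),(202,350),(210,376)]],[onz(S,p,.15).round(3).tolist() for p in[(547,233),(504,205),(468,230)]])
row((.40,.0,.33),-68,0);row((.40,.15,.33),-68,45)
E
```

```text
short [0.5896828 0.2315329] [0.5996273  0.23661041]
crate caps z.2? [[0.448, 0.301], [0.386, 0.297], [0.344, 0.299]] [[0.349, 0.426], [0.351, 0.323], [0.463, 0.306]]
row [-0.0, -0.0, -0.512] [1.254, -1.631, -0.329] pos [ 0.2118 -0.5878  0.2309] q [-1.34  0.05  1.61 -0.    1.48 -0.12] F [-0.3  0.5  0.5] op 0.08545503130842202 t 0.3
row [-0.2, -0.193, -0.483] [1.424, -2.101, -0.329] pos [ 0.2118 -0.5878  0.2309] q [-1.34  0.05  1.61 -0.    1.48 -0.12] F [-0.3  0.5  0.5] op 0.08545503130842202 t 0.3
```

```bash
python3 - <<'E'
from h import *
row((.28,-.37,.33),-120,0)
E
```

```text
row [-0.0, -0.0, -0.223] [0.46, -0.606, -0.33] pos [ 0.2118 -0.5878  0.2309] q [-1.34  0.05  1.61 -0.    1.48 -0.12] F [-0.3  0.5  0.5] op 0.08545503130842202 t 0.3
```

Request:
carry_out(
  rows=[
    [0,0,-0.22,0.46,-0.6,-0.33,0.06],
    [0,0,-0.22,0.46,-0.6,-0.33,0.06],
    [0,0,-0.22,0.46,-0.6,-0.33,0.06],
    [0,0,-0.22,0.46,-0.6,-0.33,0.06],
    [0,0,-0.22,0.46,-0.6,-0.33,0.06],
  ],
)

```text
t: 0.8
tool_pos: [0.2809, -0.37, 0.3312]
tool_rot: [2.725, 1.562, 0.0]
contact_force: [1.4, -0.5, 0.8]
opening: 0.0403
grip_force: 0.0
```

```bash
python3 - <<'E'
from h import *
row((.36,-.14,.33),-80,0)
E
```

```text
row [0.0, 0.0, -0.224] [0.795, -0.16, 0.004] pos [ 0.2809 -0.37    0.3312] q [-1.08 -0.38  1.83  0.    1.69 -0.55] F [ 1.4 -0.5  0.8] op 0.04028414543226978 t 0.8
```

Request:
carry_out(
  rows=[
    [0,0,-0.22,0.8,-0.16,0,0.06],
    [0,0,-0.22,0.8,-0.16,0,0.06],
    [0,0,-0.22,0.8,-0.16,0,0.06],
    [0,0,-0.22,0.8,-0.16,0,0.06],
    [0,0,-0.22,0.8,-0.16,0,0.06],
  ],
)

```text
t: 1.3
tool_pos: [0.3616, -0.1387, 0.3306]
tool_rot: [2.033, 2.393, 0.001]
contact_force: [1.2, 0.1, 0.5]
opening: 0.04
grip_force: 0.0
```

```bash
python3 - <<'E'
from h import *
row((.425,.11,.30),-50,20)
E
```

```text
row [-0.029, -0.108, -0.169] [0.784, 0.342, 0.102] pos [ 0.3616 -0.1387  0.3306] q [-0.56 -0.59  1.98  0.    1.75 -0.72] F [1.2 0.1 0.5] op 0.03999487704939949 t 1.3
```

Request:
carry_out(
  rows=[
    [-0.03,-0.11,-0.17,0.78,0.34,0.1,0.06],
    [-0.03,-0.11,-0.17,0.78,0.34,0.1,0.06],
    [-0.03,-0.11,-0.17,0.78,0.34,0.1,0.06],
    [-0.03,-0.11,-0.17,0.78,0.34,0.1,0.06],
    [-0.03,-0.11,-0.17,0.78,0.34,0.1,0.06],
  ],
)

```text
t: 1.8
tool_pos: [0.423, 0.1024, 0.3014]
tool_rot: [1.182, 2.549, -0.212]
contact_force: [1.1, -0.7, 0.1]
opening: 0.0403
grip_force: 0.0
```

```bash
python3 - <<'E'
from h import *
row((.425,.122,.18),-50,44)
E
```

```text
row [0.001, -0.131, 0.001] [0.184, 0.047, 0.363] pos [0.423  0.1024 0.3014] q [ 0.27 -0.55  2.03 -0.32  1.51 -0.44] F [ 1.1 -0.7  0.1] op 0.040281983466285594 t 1.8
```

Request:
carry_out(
  rows=[
    [0,-0.13,0,0.18,0.05,0.36,0.06],
    [0,-0.13,0,0.18,0.05,0.36,0.06],
    [0,-0.13,0,0.18,0.05,0.36,0.06],
    [0,-0.13,0,0.18,0.05,0.36,0.06],
    [0,-0.13,0,0.18,0.05,0.36,0.06],
  ],
)

```text
t: 2.3
tool_pos: [0.4267, 0.1194, 0.1814]
tool_rot: [1.022, 2.195, -0.412]
contact_force: [-0.4, -0.4, 1.0]
opening: 0.0399
grip_force: 0.0
```

```bash
python3 - <<'E'
from h import *
row((.425,.122,.07),-50,44)
row((.428,.119,.026),-50,44)
cap()
cv2.imwrite("pics/s1.png",get_image("scene")["img"])
E
```

```text
row [-0.001, -0.002, 0.001] [0.264, 0.002, 0.262] pos [0.4267 0.1194 0.1814] q [ 0.54 -0.41  2.23 -0.79  1.28  0.06] F [-0.4 -0.4  1. ] op 0.03989346872393787 t 2.3
row [-0.001, -0.002, 0.001] [0.355, 0.004, 0.378] pos [0.4267 0.1194 0.1814] q [ 0.54 -0.41  2.23 -0.79  1.28  0.06] F [-0.4 -0.4  1. ] op 0.03989346872393787 t 2.3
top [[0.6518, -0.1874], [0.6587, -0.1503], [0.6213, -0.0192], [0.6216, 0.0666], [0.4799, 0.0539]]
scene [[0.4843, 0.055], [0.6238, -0.0183], [0.6245, 0.0675]]
```

View pics/s1.png

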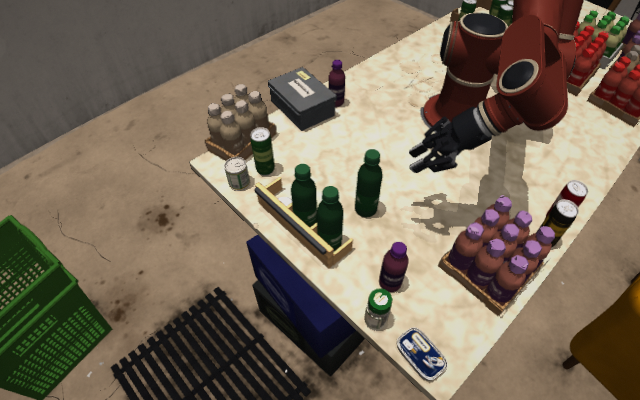

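Fingers at (425,155) point at the bottle at (369,185). The purple crate is close behind on the left, so I'll turn the heading a little away from it while descending.

```bash
python3 - <<'E'
from h import *
row((.424,.106,.08),-42,44)
E
```

```text
row [-0.03, -0.002, -0.034] [0.224, -0.042, 0.269] pos [0.4288 0.1192 0.1849] q [ 0.54 -0.41  2.23 -0.79  1.28  0.06] F [ 0.4 -0.3 -0.1] op 0.04019591439128379 t 2.45
```

Request:
carry_out(
  rows=[
    [-0.01,0,-0.01,0.08,-0.02,0.09,0.06],
    [-0.02,0,-0.02,0.15,-0.03,0.18,0.06],
    [-0.03,0,-0.034,0.22,-0.04,0.27,0.06],
    [-0.03,0,-0.034,0.22,-0.04,0.27,0.06],
  ],
)

```text
t: 2.85
tool_pos: [0.4206, 0.1024, 0.0743]
tool_rot: [0.863, 2.254, -0.359]
contact_force: [-0.2, 0.2, -0.6]
opening: 0.0402
grip_force: 0.0
```

```bash
python3 - <<'E'
from h import *
row((.424,.106,.027),-42,44)
cv2.imwrite("pics/s2.png",get_image("scene")["img"][60:320,330:600].repeat(2,0).repeat(2,1))
E
```

```text
row [-0.003, -0.003, 0.002] [0.108, 0.018, 0.114] pos [0.4206 0.1024 0.0743] q [ 0.49 -0.34  2.39 -0.87  1.01  0.1 ] F [-0.2  0.2 -0.6] op 0.0401574615293468 t 2.85
```

View pics/s2.png

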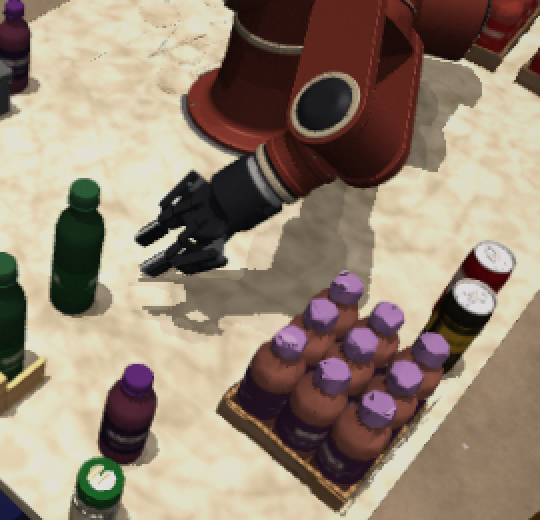

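The crop shows the gripper well clear of the crate, with its fingertips at (150,250) facing the bottle foot at (75,295). Next I'll descend.

Request:
carry_out(
  rows=[
    [0,0,0,0.05,0.01,0.05,0.06],
    [0,0,0,0.1,0.02,0.105,0.06],
    [0,0,0,0.1,0.02,0.105,0.06],
  ],
)

```text
t: 3.2
tool_pos: [0.4278, 0.1095, 0.0345]
tool_rot: [0.861, 2.25, -0.353]
contact_force: [-0.1, 0.0, -0.1]
opening: 0.0402
grip_force: 0.0
```

```bash
python3 - <<'E'
from h import *
for s in(.052,.04,0): row((.482-.743*s,.0545+.669*s,.029),-42,44)
row((.482-.743*.04+.063,.0545+.669*.04-.159,.029),-42,44)
E
```

```text
row [-0.002, -0.002, 0.001] [-0.048, -0.015, 0.071] pos [0.4278 0.1095 0.0345] q [ 0.5  -0.21  2.37 -0.94  0.94  0.22] F [-0.1  0.  -0.1] op 0.040172372726398564 t 3.2
row [-0.002, -0.002, 0.001] [-0.077, -0.015, 0.099] pos [0.4278 0.1095 0.0345] q [ 0.5  -0.21  2.37 -0.94  0.94  0.22] F [-0.1  0.  -0.1] op 0.040172372726398564 t 3.2
row [-0.002, -0.002, 0.001] [-0.173, -0.015, 0.191] pos [0.4278 0.1095 0.0345] q [ 0.5  -0.21  2.37 -0.94  0.94  0.22] F [-0.1  0.  -0.1] op 0.040172372726398564 t 3.2
row [-0.002, -0.002, 0.001] [-0.445, -0.268, 0.452] pos [0.4278 0.1095 0.0345] q [ 0.5  -0.21  2.37 -0.94  0.94  0.22] F [-0.1  0.  -0.1] op 0.040172372726398564 t 3.2
```

Request:
carry_out(
  rows=[
    [0,0,0,-0.025,-0.01,0.04,0.06],
    [0,0,0,-0.05,-0.015,0.07,0.06],
    [0,0,0,-0.065,-0.015,0.085,0.06],
    [0,0,0,-0.08,-0.015,0.1,0.06],
    [0,0,0,-0.09,-0.015,0.11,0.06],
  ],
)

```text
t: 3.7
tool_pos: [0.4564, 0.0777, 0.0299]
tool_rot: [0.86, 2.249, -0.351]
contact_force: [1.0, -0.3, 0.3]
opening: 0.04
grip_force: 0.0
```

```bash
python3 - <<'E'
from h import *
row((.482,.0545,.029)); cap()
R=Ro.from_rotvec(get_obs()["tool_rot"])
print("10mm along -68:",R.inv().apply([.0037,-.0093,0])/.3,"10mm heading",R.inv().apply([.00743,-.00669,0])/.3)
E
```

```text
row [0.0, 0.0, 0.0] [-0.081, -0.0, 0.082] pos [0.4564 0.0777 0.0299] q [ 0.39 -0.19  2.36 -0.97  0.85  0.17] F [ 1.  -0.3  0.3] op 0.040030874731330386 t 3.7
top [[0.6495, -0.1795], [0.6586, -0.1503], [0.6214, -0.0194], [0.6217, 0.0665], [0.4802, 0.0542]]
scene [[0.4844, 0.0549], [0.6239, -0.0184], [0.6246, 0.0676]]
10mm along -68: [-0.02156371 -0.01480461  0.02071089] 10mm heading [-2.41003970e-02 -2.22441442e-05  2.30184306e-02]
```

Request:
carry_out(
  rows=[
    [-0.002,0,-0.002,-0.012,-0.004,0.011,0.06],
    [-0.004,0,-0.005,-0.023,-0.011,0.022,0.06],
    [-0.007,0,-0.008,-0.034,-0.018,0.033,0.06],
    [-0.009,0,-0.01,-0.045,-0.026,0.044,0.06],
    [-0.011,0,-0.012,-0.056,-0.034,0.054,0.06],
  ],
)

```text
t: 4.3
tool_pos: [0.4657, 0.0543, 0.0282]
tool_rot: [0.798, 2.27, -0.329]
contact_force: [-0.6, 3.8, 0.2]
opening: 0.0405
grip_force: 1.8
```

```bash
cat >> h.py <<'E'
def chk(*a):
    row(*a); cap(); R=Ro.from_rotvec(get_obs()["tool_rot"]); z=R.as_matrix()[:,2]
    print("heading",np.degrees(np.arctan2(z[1],z[0])).round(1),"tilt",np.degrees(np.arccos(-z[2])).round(1))
E
python3 - <<'E'
from h import *
chk((.482,.02,.029),-36,44)
E
```

```text
row [-0.013, -0.002, -0.01] [-0.084, -0.055, 0.077] pos [0.4657 0.0543 0.0282] q [ 0.3  -0.22  2.39 -0.98  0.76  0.08] F [-0.6  3.8  0.2] op 0.0404797431393989 t 4.3
top [[0.6502, -0.1783], [0.6583, -0.1499], [0.621, -0.0193], [0.6219, 0.0665], [0.4845, 0.0397]]
scene [[0.4876, 0.0393], [0.6239, -0.0184], [0.6246, 0.0675]]
heading -39.5 tilt 43.6
```

```bash
python3 - <<'E'
from h import *
row((.475,.027,.022),-36,44)
E
```

```text
row [-0.013, -0.002, -0.01] [-0.044, -0.049, 0.071] pos [0.4655 0.0538 0.0282] q [ 0.3  -0.22  2.39 -0.98  0.77  0.08] F [1.  1.  0.4] op 0.04019254426802792 t 4.4
```

Request:
carry_out(
  rows=[
    [-0.003,0,-0.002,-0.009,-0.01,0.014,0.06],
    [-0.005,0,-0.004,-0.018,-0.02,0.028,0.06],
    [-0.008,0,-0.006,-0.026,-0.03,0.042,0.06],
    [-0.011,0,-0.008,-0.035,-0.04,0.056,0.06],
    [-0.013,0,-0.01,-0.044,-0.049,0.071,0.06],
  ],
)

```text
t: 4.9
tool_pos: [0.477, 0.0285, 0.0237]
tool_rot: [0.74, 2.281, -0.293]
contact_force: [-3.5, 6.3, 6.1]
opening: 0.0398
grip_force: 4.8
```

```bash
python3 - <<'E'
from h import *
chk((.489,-.004,.022),-32,44)
E
```

```text
row [-0.014, -0.001, -0.016] [-0.066, -0.064, 0.07] pos [0.477  0.0285 0.0237] q [ 0.2  -0.25  2.43 -1.    0.65 -0.01] F [-3.5  6.3  6.1] op 0.0398422454347552 t 4.9
top [[0.6537, -0.182], [0.6585, -0.1502], [0.6455, -0.166], [0.6212, -0.0192], [0.6217, 0.0665], [0.4946, 0.0154]]
scene [[0.4984, 0.0154], [0.6238, -0.0183], [0.6246, 0.0676]]
heading -35.9 tilt 43.7
```

```bash
python3 - <<'E'
from h import *
row((.485,.000,.024),-30,39)
E
```

```text
row [-0.022, 0.026, -0.025] [-0.059, -0.057, 0.051] pos [0.4761 0.0276 0.0229] q [ 0.2  -0.25  2.43 -1.    0.65 -0.01] F [0.4 3.5 1. ] op 0.040142859355750286 t 5.0
```

Request:
carry_out(
  rows=[
    [-0.004,0.005,-0.005,-0.012,-0.011,0.01,0.06],
    [-0.009,0.01,-0.01,-0.024,-0.023,0.02,0.06],
    [-0.013,0.016,-0.015,-0.035,-0.034,0.03,0.06],
    [-0.018,0.021,-0.02,-0.047,-0.046,0.04,0.06],
    [-0.022,0.026,-0.025,-0.059,-0.057,0.051,0.06],
  ],
)

```text
t: 5.5
tool_pos: [0.4831, -0.0002, 0.0223]
tool_rot: [0.642, 2.393, -0.227]
contact_force: [-2.0, 3.8, 1.4]
opening: 0.0402
grip_force: 2.5
```

```bash
python3 - <<'E'
from h import *
chk((.496,-.028,.024),-30,37)
E
```

```text
row [-0.0, 0.01, -0.0] [-0.069, -0.059, 0.048] pos [ 4.831e-01 -2.000e-04  2.230e-02] q [ 0.04 -0.32  2.44 -0.72  0.53 -0.47] F [-2.   3.8  1.4] op 0.0401706183306635 t 5.5
top [[0.6575, -0.1837], [0.6582, -0.1499], [0.621, -0.0191], [0.6216, 0.0667], [0.503, -0.0116]]
scene [[0.508, -0.0137], [0.6239, -0.0182], [0.6243, 0.0675]]
heading -30.3 tilt 38.9
```

Request:
carry_out(
  rows=[
    [0,0.002,0,-0.014,-0.012,0.01,0.06],
    [0,0.004,0,-0.028,-0.025,0.02,0.06],
    [0,0.006,0,-0.042,-0.037,0.03,0.06],
    [0,0.008,0,-0.056,-0.05,0.04,0.06],
    [0,0.01,0,-0.071,-0.063,0.05,0.06],
  ],
)

```text
t: 6.1
tool_pos: [0.4953, -0.0293, 0.0232]
tool_rot: [0.652, 2.424, -0.22]
contact_force: [-1.1, 2.2, -0.7]
opening: 0.0405
grip_force: 1.7
```

```bash
python3 - <<'E'
from h import *
chk((.508,-.060,.024),-30,37)
E
```

```text
row [-0.001, -0.0, -0.0] [-0.072, -0.067, 0.051] pos [ 0.4953 -0.0293  0.0232] q [-0.05 -0.3   2.41 -0.6   0.51 -0.65] F [-1.1  2.2 -0.7] op 0.040519331781923205 t 6.1
top [[0.6585, -0.1503], [0.621, -0.0191], [0.6216, 0.0667], [0.5161, -0.0421]]
scene [[0.5215, -0.0449], [0.624, -0.0182], [0.6243, 0.0674]]
heading -30.3 tilt 37.0
```

Request:
carry_out(
  rows=[
    [0,0,0,-0.014,-0.013,0.01,0.06],
    [0,0,0,-0.029,-0.027,0.02,0.06],
    [0,0,0,-0.043,-0.04,0.03,0.06],
    [0,0,0,-0.058,-0.053,0.04,0.06],
    [0,0,0,-0.072,-0.066,0.05,0.06],
  ],
)

```text
t: 6.7
tool_pos: [0.51, -0.0601, 0.026]
tool_rot: [0.651, 2.421, -0.218]
contact_force: [-1.6, 3.2, -0.4]
opening: 0.0403
grip_force: 1.8
```

```bash
python3 - <<'E'
from h import *
chk((.517,-.091,.024),-30,37)
E
```

```text
row [-0.0, 0.001, -0.0] [-0.053, -0.077, 0.049] pos [ 0.51   -0.0601  0.026 ] q [-0.14 -0.27  2.39 -0.53  0.47 -0.77] F [-1.6  3.2 -0.4] op 0.04025500371197703 t 6.7
top [[0.6587, -0.1505], [0.6212, -0.0193], [0.6215, 0.0665], [0.5347, -0.0794]]
scene [[0.5387, -0.0819], [0.6236, -0.0183], [0.6244, 0.0675]]
heading -30.1 tilt 37.2
```

```bash
python3 - <<'E'
from h import *
row((.519,-.0905,.024))
E
```

```text
row [0.0, 0.0, 0.0] [-0.055, -0.072, 0.052] pos [ 0.5103 -0.0606  0.0264] q [-0.14 -0.27  2.39 -0.53  0.47 -0.77] F [-0.8  1.8 -0.2] op 0.04037551636051108 t 6.8
```

Request:
carry_out(
  rows=[
    [0,0,0,-0.013,-0.018,0.013,0.06],
    [0,0,0,-0.025,-0.034,0.024,0.06],
    [0,0,0,-0.036,-0.048,0.034,0.06],
    [0,0,0,-0.046,-0.061,0.044,0.06],
    [0,0,0,-0.054,-0.071,0.051,0.06],
  ],
)

```text
t: 7.3
tool_pos: [0.5186, -0.0897, 0.0237]
tool_rot: [0.651, 2.42, -0.218]
contact_force: [-1.0, 4.5, 1.1]
opening: 0.0398
grip_force: 2.1
```

```bash
python3 - <<'E'
from h import *
chk((.519,-.0905,.024))
cv2.imwrite("pics/t3.png",get_image("top")["img"][100:300,220:460].repeat(3,0).repeat(3,1))
E
```

```text
row [0.0, 0.0, 0.0] [-0.003, -0.002, 0.001] pos [ 0.5186 -0.0897  0.0237] q [-0.21 -0.24  2.37 -0.46  0.42 -0.89] F [-1.   4.5  1.1] op 0.0397759143154645 t 7.3
top [[0.6524, -0.1891], [0.6212, -0.0192], [0.6217, 0.0667], [0.5387, -0.1006]]
scene [[0.5421, -0.1022], [0.6236, -0.0183], [0.6246, 0.0675]]
heading -30.1 tilt 37.2
```

View pics/t3.png

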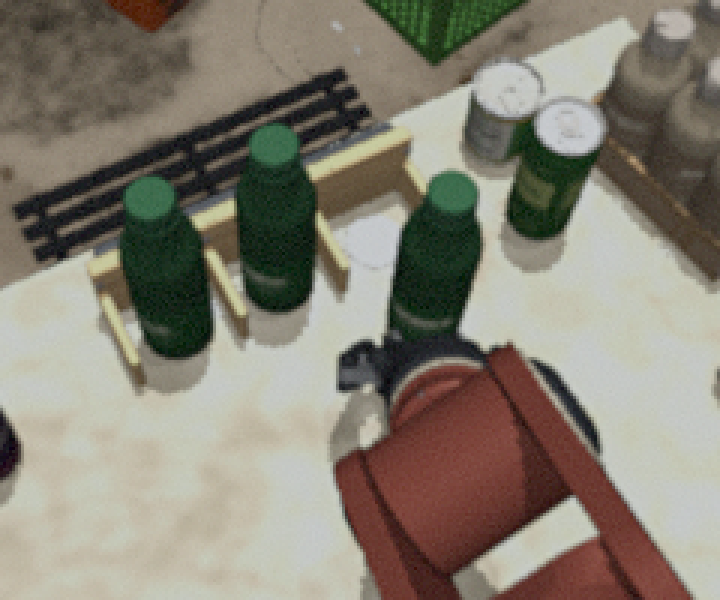

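The crop shows the bottle upright in front of the empty bay, cap at (452,192) and card at (370,240). Next: back off, straighten the heading and narrow the fingers.

```bash
python3 - <<'E'
from h import *
row((.4926,-.0747,.025));row((.465,-.085,.026),-15,38)
E
```

```text
row [0.0, 0.0, 0.0] [0.077, -0.0, -0.064] pos [ 0.5184 -0.0896  0.0237] q [-0.21 -0.24  2.37 -0.47  0.42 -0.89] F [ 0.8  1.1 -0.6] op 0.039885639171022835 t 7.45
row [-0.051, -0.005, -0.067] [0.124, -0.076, -0.104] pos [ 0.5184 -0.0896  0.0237] q [-0.21 -0.24  2.37 -0.47  0.42 -0.89] F [ 0.8  1.1 -0.6] op 0.039885639171022835 t 7.45
```

Request:
carry_out(
  rows=[
    [0,0,0,0.03,0,-0.025,0.06],
    [0,0,0,0.077,0,-0.064,0.06],
    [-0.025,0,-0.035,0.1,-0.04,-0.08,0.2],
    [-0.05,-0.005,-0.067,0.124,-0.076,-0.1,0.4],
    [-0.05,-0.005,-0.067,0.124,-0.076,-0.1,0.4],
  ],
)

```text
t: 7.95
tool_pos: [0.4696, -0.082, 0.0228]
tool_rot: [0.422, 2.472, -0.142]
contact_force: [0.6, 0.2, -0.0]
opening: 0.0258
grip_force: 0.0
```

```bash
python3 - <<'E'
from h import *
chk((.468,-.103,.026),0,38)
E
```

```text
row [-0.066, -0.008, -0.085] [-0.021, -0.068, 0.002] pos [ 0.4696 -0.082   0.0228] q [-0.32 -0.45  2.52 -0.02  0.44 -1.54] F [ 0.6  0.2 -0. ] op 0.025797447232665693 t 7.95
top [[0.6213, -0.0193], [0.6217, 0.0668], [0.539, -0.1012]]
scene [[0.5421, -0.1014], [0.6236, -0.0183], [0.6247, 0.0676]]
heading -19.8 tilt 36.6
```

Request:
carry_out(
  rows=[
    [-0.02,-0.002,-0.025,0,-0.017,0.005,0.4],
    [-0.04,-0.004,-0.05,-0.01,-0.034,0.01,0.4],
    [-0.066,-0.008,-0.085,-0.025,-0.068,0.013,0.4],
    [-0.066,-0.008,-0.085,-0.03,-0.068,0.02,0.4],
  ],
)

```text
t: 8.45
tool_pos: [0.4699, -0.1003, 0.0204]
tool_rot: [0.095, 2.5, -0.024]
contact_force: [-0.3, 0.8, 1.4]
opening: 0.0259
grip_force: 0.0
```

```bash
python3 - <<'E'
from h import *
chk((.500,-.1025,.024),0,38)
E
```

```text
row [-0.013, -0.007, -0.02] [-0.088, 0.0, 0.05] pos [ 0.4699 -0.1003  0.0204] q [-0.52 -0.43  2.51  0.54  0.54 -2.41] F [-0.3  0.8  1.4] op 0.02588711671965972 t 8.45
top [[0.6212, -0.0189], [0.6219, 0.0665], [0.5386, -0.1014]]
scene [[0.5421, -0.1014], [0.6236, -0.0184], [0.6247, 0.0676]]
heading -4.2 tilt 36.6
```

Request:
carry_out(
  rows=[
    [-0.006,-0.003,-0.01,-0.02,0,0.01,0.4],
    [-0.012,-0.006,-0.018,-0.045,0,0.025,0.4],
    [-0.012,-0.006,-0.018,-0.07,0,0.038,0.4],
    [-0.012,-0.006,-0.018,-0.088,0,0.05,0.4],
  ],
)

```text
t: 8.95
tool_pos: [0.5003, -0.1022, 0.0239]
tool_rot: [0.013, 2.483, -0.002]
contact_force: [0.0, 0.3, 0.6]
opening: 0.0257
grip_force: 0.0
```

```bash
python3 - <<'E'
from h import *
chk((.535,-.104,.024),0,38)
E
```

```text
row [-0.002, -0.002, -0.003] [-0.092, -0.005, 0.071] pos [ 0.5003 -0.1022  0.0239] q [-0.51 -0.33  2.44  0.64  0.52 -2.55] F [0.  0.3 0.6] op 0.025736648328657345 t 8.95
top [[0.6212, -0.0193], [0.6216, 0.0666], [0.5389, -0.1012]]
scene [[0.5422, -0.1016], [0.6236, -0.0184], [0.6247, 0.0676]]
heading -0.4 tilt 37.7
```

Request:
carry_out(
  rows=[
    [0,0,0,-0.018,-0.001,0.014,0.4],
    [0,0,0,-0.037,-0.002,0.028,0.4],
    [0,0,0,-0.055,-0.003,0.043,0.4],
    [0,0,0,-0.073,-0.004,0.057,0.4],
    [0,0,0,-0.092,-0.005,0.071,0.4],
  ],
)

```text
t: 9.55
tool_pos: [0.5346, -0.1041, 0.0233]
tool_rot: [0.011, 2.483, -0.002]
contact_force: [-3.7, 1.4, -0.4]
opening: 0.0256
grip_force: 1.6
```

```bash
python3 - <<'E'
from h import *
chk((.565,-.1045,.024),0,38)
E
```

```text
row [-0.001, -0.002, -0.002] [-0.082, -0.001, 0.06] pos [ 0.5346 -0.1041  0.0233] q [-0.47 -0.21  2.36  0.64  0.48 -2.53] F [-3.7  1.4 -0.4] op 0.025644790843951926 t 9.55
top [[0.6207, -0.0192], [0.5635, -0.1027], [0.6216, 0.0669]]
scene [[0.5717, -0.1034], [0.6235, -0.0186], [0.6244, 0.0676]]
heading -0.4 tilt 37.8
```

```bash
python3 - <<'E'
from h import *
cap();chk((.560,-.1045,.024),0,38)
cv2.imwrite("pics/s4.png",get_image("scene")["img"][110:280,200:420].repeat(3,0).repeat(3,1))
E
```

```text
top [[0.6209, -0.0191], [0.5657, -0.1038], [0.6216, 0.0668]]
scene [[0.5687, -0.1023], [0.6235, -0.0186], [0.6244, 0.0676]]
row [-0.001, -0.001, -0.002] [-0.067, 0.0, 0.051] pos [ 0.5348 -0.1043  0.0239] q [-0.47 -0.22  2.36  0.64  0.48 -2.53] F [-0.2  0.3  0.6] op 0.02561582880376444 t 9.75
top [[0.6208, -0.0192], [0.5643, -0.1029], [0.6216, 0.0668]]
scene [[0.5688, -0.1031], [0.6235, -0.0182], [0.6243, 0.0677]]
heading -0.4 tilt 37.8
```

View pics/s4.png

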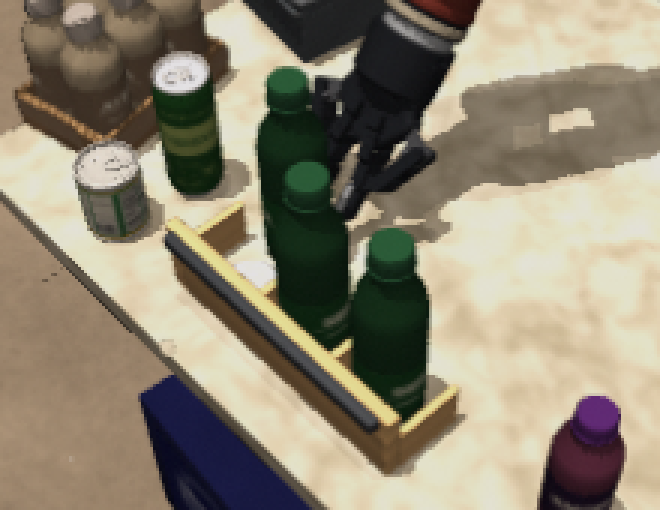

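The bottle is upright at the bay mouth (cap at (288,88) in the crop). It wobbled a little, so I'll go slower.

Request:
carry_out(
  rows=[
    [0,0,0,-0.006,0,0.005,0.4],
    [0,0,0,-0.016,0,0.012,0.4],
    [0,0,0,-0.027,0,0.02,0.4],
    [0,0,0,-0.038,0,0.029,0.4],
    [0,0,0,-0.048,0,0.037,0.4],
  ],
)

```text
t: 10.4
tool_pos: [0.5527, -0.1043, 0.0237]
tool_rot: [0.011, 2.483, -0.002]
contact_force: [-4.8, -0.4, 2.7]
opening: 0.0259
grip_force: 2.4
```

Request:
carry_out(
  rows=[
    [0,0,0,-0.01,0,0.008,0.4],
    [0,0,0,-0.02,0,0.016,0.4],
    [0,0,0,-0.03,0,0.024,0.4],
    [0,0,0,-0.038,0,0.03,0.4],
    [0,0,0,-0.044,0,0.034,0.4],
  ],
)

```text
t: 10.9
tool_pos: [0.5695, -0.1045, 0.0237]
tool_rot: [0.011, 2.483, -0.002]
contact_force: [-4.8, 0.1, 1.7]
opening: 0.0256
grip_force: 2.1
```

```bash
python3 - <<'E'
from h import *
cap();chk((.5915,-.1045,.024),0,38)
E
```

```text
top [[0.5988, -0.1032], [0.6207, -0.019], [0.6213, 0.0666]]
scene [[0.6033, -0.1034], [0.6237, -0.0182], [0.6244, 0.0675]]
row [-0.001, -0.001, -0.002] [-0.058, 0.001, 0.044] pos [ 0.5695 -0.1045  0.0238] q [-0.44 -0.12  2.28  0.63  0.45 -2.49] F [-1.8  0.5 -0.1] op 0.02557414495168348 t 11.0
top [[0.5988, -0.1035], [0.6212, -0.0193], [0.6213, 0.0665]]
scene [[0.6029, -0.1035], [0.6239, -0.0183], [0.6243, 0.0676]]
heading -0.4 tilt 37.8
```

Request:
carry_out(
  rows=[
    [0,0,0,-0.009,0,0.007,0.4],
    [0,0,0,-0.018,0,0.014,0.4],
    [0,0,0,-0.027,0,0.021,0.4],
    [0,0,0,-0.036,0,0.028,0.4],
    [0,0,0,-0.043,0,0.034,0.4],
  ],
)

```text
t: 11.6
tool_pos: [0.586, -0.1047, 0.0237]
tool_rot: [0.011, 2.483, -0.002]
contact_force: [-5.0, 0.2, 3.3]
opening: 0.0257
grip_force: 2.4
```

Request:
carry_out(
  rows=[
    [0,0,0,-0.005,0,0.004,0.4],
    [0,0,0,-0.009,0,0.007,0.4],
    [0,0,0,-0.013,0,0.01,0.4],
  ],
)

```text
t: 11.9
tool_pos: [0.5907, -0.1047, 0.0237]
tool_rot: [0.011, 2.483, -0.002]
contact_force: [-4.5, -0.6, 2.1]
opening: 0.0258
grip_force: 2.3
```

```bash
python3 - <<'E'
from h import *
chk((.5915,-.1045,.024),0,38)
E
```

```text
row [-0.001, -0.001, -0.002] [-0.003, 0.001, 0.001] pos [ 0.5907 -0.1047  0.0237] q [-0.41 -0.07  2.23  0.61  0.43 -2.47] F [-4.5 -0.6  2.1] op 0.025789579784592717 t 11.9
top [[0.6198, -0.1036], [0.6209, -0.019], [0.6213, 0.0667]]
scene [[0.6247, -0.1036], [0.6237, -0.0184], [0.6244, 0.0674]]
heading -0.4 tilt 37.8
```

Request:
carry_out(
  rows=[
    [0,0,0,-0.003,0,0.002,0.4],
    [0,0,0,-0.006,0,0.004,0.4],
    [0,0,0,-0.006,0,0.004,0.4],
  ],
)

```text
t: 12.3
tool_pos: [0.5928, -0.1047, 0.0238]
tool_rot: [0.011, 2.483, -0.002]
contact_force: [-3.1, 0.3, -0.3]
opening: 0.0255
grip_force: 1.6
```

Request:
carry_out(
  rows=[
    [0,0,0,-0.003,0,0.002,0.4],
    [0,0,0,-0.005,0,0.004,0.4],
  ],
)

```text
t: 12.5
tool_pos: [0.5944, -0.1046, 0.0235]
tool_rot: [0.01, 2.483, -0.002]
contact_force: [-10.5, -1.4, 5.8]
opening: 0.0256
grip_force: 5.0
```

```bash
python3 - <<'E'
from h import *
chk((.595,-.1045,.024),0,38)
E
```

```text
row [-0.001, -0.002, -0.002] [-0.003, 0.0, -0.0] pos [ 0.5944 -0.1046  0.0235] q [-0.41 -0.06  2.22  0.61  0.43 -2.46] F [-10.5  -1.4   5.8] op 0.025578254969275703 t 12.5
top [[0.6228, -0.1039], [0.6211, -0.0191], [0.6214, 0.0668]]
scene [[0.6268, -0.1036], [0.6237, -0.0183], [0.6245, 0.0675]]
heading -0.4 tilt 37.7
```

Request:
carry_out(
  rows=[
    [0,0,0,-0.002,0,0.001,0.4],
    [0,0,0,-0.002,0,0.001,0.4],
  ],
)

```text
t: 12.8
tool_pos: [0.5946, -0.1046, 0.0234]
tool_rot: [0.01, 2.484, -0.002]
contact_force: [-13.8, -0.8, 6.4]
opening: 0.026
grip_force: 6.0
```

The sustained force of 13.8 N confirms the bottle is seated against the backboard. I'll back straight off.

Request:
carry_out(
  rows=[
    [0,0,0,0.005,0,-0.004,0.4],
    [0,0,0,0.014,0,-0.011,0.4],
    [0,0,0,0.05,0,-0.038,0.4],
    [0,0,0,0.12,0,-0.09,0.4],
    [0,0,0,0.2,0,-0.155,0.4],
  ],
)

```text
t: 13.3
tool_pos: [0.5198, -0.1044, 0.0248]
tool_rot: [0.01, 2.481, -0.003]
contact_force: [-0.7, -0.6, 0.7]
opening: 0.0259
grip_force: 0.0
```

```bash
python3 - <<'E'
from h import *
chk((.49,-.1045,.15))
I=get_image("scene")["img"][110:280,200:420].repeat(2,0).repeat(2,1);J=get_image("top")["img"][110:280,230:410].repeat(2,0).repeat(2,1)
cv2.imwrite("pics/f5.png",np.hstack([I,J])[:600,:800])
E
```

```text
row [0.0, 0.0, 0.0] [-0.178, -0.001, -0.39] pos [ 0.5198 -0.1044  0.0248] q [-0.49 -0.26  2.39  0.64  0.5  -2.55] F [-0.7 -0.6  0.7] op 0.02586388514976678 t 13.3
top [[0.6232, -0.104], [0.6211, -0.019], [0.6216, 0.0667]]
scene [[0.6271, -0.1035], [0.6239, -0.0181], [0.6246, 0.0676]]
heading -0.4 tilt 37.7
```

View pics/f5.png

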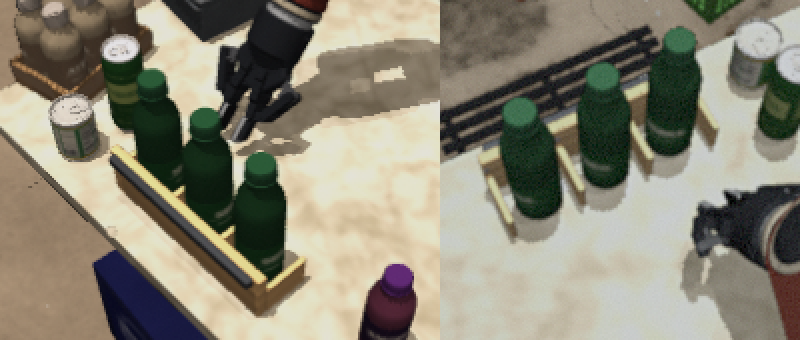

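The bottle stands upright in the right bay against the backboard (cap at (152,82) left, (678,40) right). Nothing else has moved, and the gripper is clear.

```bash
python3 -c "
from station import finish_job
print(finish_job())"
```

```text
the job is handed in; nothing more can be done
None
```

The tall bottle is upright in the empty right bay, resting against the backboard. Nothing else in the final pictures had moved, the gripper is clear of everything, and the job is handed in after about 13 s of robot time.

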